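Set up the casting form around the knob models

ROBOT

A 6-joint arm with a two-finger parallel gripper is mounted at the origin on the work surface. World frame = base frame: x ahead of the robot, y to its left, z up, the work surface at z = 0. Lengths are in mm, angles in rad, forces in N, time in s.
With the tool pointing down it reaches from about 375 to 900 mm from the base axis. Payload 3.1 kg.
Tool frame: the origin (TCP) lies between the finger pads; the fingertips stand ahead of it and the grasp point (between the pads) lies 6 mm ahead of it (robot.nose_length is the x of the fingertips in the tool frame, in mm); x points along the fingers, z is the direction in which the jaws open and shut, and the axes are right-handed (so a half turn about x gives the same grasp; the last joint's range is limited). The gripper opens to 85 mm and grips with 20 to 120 N. Pads are 22 mm wide; open, the fingers measure 114 mm over their backs; the gripper's body (76 mm by 85 mm) begins 54 mm behind the grasp point. The pads swing forward as they close: fully open they stand 13 mm farther back than shut.
Start: joints at [-1.377, 0.527, 1.433, -0, 1.181, -0.178], TCP at [227.079, -582.265, 256.31] pointing down, gripper open.
Joint ranges: [-3.08, 3.08], [-0.75, 2.2], [0.22, 2.44], [-1.43, 4.57], [0, 2.65], [-2.85, 2.85]. Speed limits (rad/s): [2.79, 2.79, 3.14, 3.14, 3.14, 3.14].

INTERFACE

Orientations are given as [roll, pitch, yaw] about the fixed x, y, z axes, in that order (R = Rz(yaw) Ry(pitch) Rx(roll)).
In Python, from rig import robot, planner, viewer, masks_of, mark_of, current_t, current_q, current_dq, current_tau, current_ee_pos, current_eef_rot, current_ft_force, current_torque, current_width gives the robot as it stands. Calls block until the motion is done:
- robot.move_ptp(position, orientation): joint-space move of the TCP to a pose.
- robot.move_linear(position, rot=None, vel=150, threshold=None): straight line of the TCP; rot=None keeps the orientation; vel is the mean speed in mm/s. With threshold (N) it stops when the force on the tool has changed by that much, and returns True; else False.
- robot.set_joints(angles): joint-space move.
- robot.grip(opening, squeeze=None): finger opening in mm; squeeze is the grip in N (None keeps the last); returns when the fingers have stopped.
- robot.dwell(seconds).
- planner.ik(position, orientation): joint angles nearest the present ones, or None.
- viewer.read_camera(name): name is "scene" or "top" or "wrist"; returns a dict with "frame" (400x640x3 uint8, red, green, blue), "intrinsics" (3x3 intrinsics, pixels), "k1" (the pictures are not rectified: a ray, as slopes to the right and down, at radius r is drawn at 1 + k1 r^2 times it, then the intrinsics apply), "R" (3x3) and "t" (3): a world point X has camera coordinates R X + t. Camera axes: x right, y down, z forward; pixel columns grow to the right and rows downward; lengths in mm; the calibration is good to about 2 mm. A picture is of the moment at which its call begins. There is no depth.
A pose or a line that the arm cannot do raises robot.IKError and nothing moves.
- robot.close_job(): hands the job in, once; it reports no verdict.
Trained networks look in a picture, given as the dict that the camera call returned (one of the last four; its "shot" number tells which), for a name from the list of things; names that differ only in an ending like _2 or _b are one class to them, and where a whole thing is asked for, a point or a joint stands for the part that bears it (a point fixed in the world has none). Each returns a list of dicts, best first, with "score" (0 to 1); they miss things now and then, are a little off and sometimes report something else, mostly with a low value. They report only what shows in the picture. A call takes as long as a camera call. They do not tell look-alikes from the thing itself.
- masks_of(picture, target): "pixels" (400x640 bool, what is visible of it).
- mark_of(picture, target): "position" ([x, y, z] in mm, in world coordinates, good to about 4 mm: a listed point, or the origin of a listed thing).
Readings, each from a call of its own:
- current_t(): time.
- current_q(): joint angles.
- current_dq(): joint speeds.
- current_tau(): joint torques, N m.
- current_ee_pos(): TCP position.
- current_eef_rot(): TCP orientation.
- current_ft_force(): force on the tool from outside, world axes, zero at the start.
- current_torque(): the same for the moment, N m.
- current_width(): finger opening in mm.
Only numpy, scipy, OpenCV 4.12 (cv2) and the standard library are available. Lean on these libraries where they do the work, as an engineer would, in place of code of your own. Each camera call takes 0.05 s, during which the arm holds its last target. There are 200 camera calls.

TASK

Get the wooden casting form ready for plaster: stand every white knob model that is on the table upright on the form's base board, fold all three hinged walls fully upright around them, then hook the draw latch's loop over the keeper on the left wall and press its lever all the way down over centre so that the form is clamped shut. Leave the other things on the table where they are.

Things in the scene. Friction and masses are not known exactly. Their poses are not given: they have to be found in the camera images.
- form: the casting form, fixed: pale base board 160 (x) x 190 (y) x 36 mm with a fixed wall on its far (+x) edge and hinged walls on its near (-x), left (+y) and right (-y) edges. Origin: centre of the board's underside; x away from the robot, z up. Floor inside at z = 36, x -80..80, y -95..95 mm. Fixed wall 16 mm thick (x 80..96). Upright walls end at z = 96. The latch stands on the fixed wall.
- wall_near (a joint): hinged near wall, 60 mm high, 18 mm thick: 0 = folded flat outwards (top face level with the board's), 1.571 (stop) = upright, inner face flush with the board's near edge; starts 0 to 0.3. Hinge line: form x = -80, z = 36 mm. Stiff hinge: it stays where it is left; about 3 N at the tab moves it.
- wall_left (a joint): hinged left wall, 60 mm high, 18 mm thick: 0 = folded flat outwards (top face level with the board's), 1.571 (stop) = upright, inner face flush with the board's left edge; starts 0 to 0.3. Hinge line: form y = 95, z = 36 mm. Stiff hinge: it stays where it is left; about 3 N at the tab moves it. Carries the keeper.
- wall_right (a joint): hinged right wall, 60 mm high, 18 mm thick: 0 = folded flat outwards (top face level with the board's), 1.571 (stop) = upright, inner face flush with the board's right edge; starts 0 to 0.3. Hinge line: form y = -95, z = 36 mm. Stiff hinge: it stays where it is left; about 3 N at the tab moves it.
- wall_near_tab (a point): grip point of the near wall's dark tab, 16 mm wide along the hinge, 12 mm thick, standing 38 mm out of the wall's free edge at form y = 0. The point is 26 mm beyond that edge: 86 mm from the hinge line, 9 mm behind the inner face (z = 27 mm flat, 122 upright). Pinched across its width (along the form's y) it can turn in the fingers as the wall swings.
- wall_left_tab (a point): grip point of the left wall's dark tab, 16 mm wide along the hinge, 12 mm thick, standing 38 mm out of the wall's free edge at form x = -35 mm. The point is 26 mm beyond that edge: 86 mm from the hinge line, 9 mm behind the inner face (z = 27 mm flat, 122 upright). Pinched across its width (along the form's x) it can turn in the fingers as the wall swings.
- wall_right_tab (a point): grip point of the right wall's dark tab, 16 mm wide along the hinge, 12 mm thick, standing 38 mm out of the wall's free edge at form x = -35 mm. The point is 26 mm beyond that edge: 86 mm from the hinge line, 9 mm behind the inner face (z = 27 mm flat, 122 upright). Pinched across its width (along the form's x) it can turn in the fingers as the wall swings.
- keeper (a point): where the bar's centre seats when latched (left wall upright: form x 88, y 107, z 114 mm; the frame then has -x up, -z outwards). Keeper: steel block 16 mm wide on the left wall's top edge; its flat top is 4 mm below this point, reaching 17 mm further out (+y). Inside stands a plate leaning out, ending 12 mm above the point: lower the bar 6 to 14 mm further out than the point.
- lever (a joint): latch lever: steel strip 16 mm wide, 5 thick, 46 long. 0 = fully home (level, pointing to form -y, away from the keeper), 1.57 = straight up, 2.3 = stop, leaning to the keeper. Starts 1.9 to 2.1, held by friction (1 to 2 N at the tip). With the loop hooked it tightens from about 0.9, needs about 4 N near the tip, passes dead centre at 0.35 and is then drawn home.
- lever_pivot (a point): the lever's pivot, fixed: form x 88, y 67, z 118 mm; its axis is along the form's x.
- lever_tip (a point): free end of the lever, 46 mm from its pivot, mid width and mid thickness.
- loop_pivot (a point): the loop's pivot on the lever: 14 mm from the lever's pivot, 0.25 rad behind the lever's line (lever angle minus 0.25); its axis is along the form's x. The loop's bar is 51 mm from it.
- loop (a joint): angle of the loop on the lever: 0 = as when latched, starting about 5.5 to 5.7 = folded back, its bar on the pad on top of the fixed wall, on the side away from the keeper. It swings freely and falls under its own weight; swing it over the top of the lever to the keeper on a 51 mm circle about its pivot on the lever: off that circle it drags the lever along or, pushed against the lever's stop, jams.
- loop_bar (a point): middle of the loop's cross bar, a steel rod 8 mm thick along the form's x with flat round knobs (14 mm across) on its ends, 40 mm over the knobs; it turns freely in the loop. Take it by its two end faces. It starts on the pad about 40 mm to form -y of the pivot, z = 110 mm; wall and pad below are 16 mm thick, so fingers may straddle them.
- model1_mid (a point): white plaster knob model (two to four are present, all alike; None = absent): round foot 50 mm across, 14 mm high, with a round stem 28 mm across above it; 44 mm high in all, about 0.1 kg, loose. The point is its centre, 22 mm above its underside; z along its axis, stem up.
- model2_mid (a point): white plaster knob model (two to four are present, all alike; None = absent): round foot 50 mm across, 14 mm high, with a round stem 28 mm across above it; 44 mm high in all, about 0.1 kg, loose. The point is its centre, 22 mm above its underside; z along its axis, stem up.
- model3_mid (a point): white plaster knob model (two to four are present, all alike; None = absent): round foot 50 mm across, 14 mm high, with a round stem 28 mm across above it; 44 mm high in all, about 0.1 kg, loose. The point is its centre, 22 mm above its underside; z along its axis, stem up.
- model4_mid (a point): white plaster knob model (two to four are present, all alike; None = absent): round foot 50 mm across, 14 mm high, with a round stem 28 mm across above it; 44 mm high in all, about 0.1 kg, loose. The point is its centre, 22 mm above its underside; z along its axis, stem up.
- cup: a small terracotta cup, 60 mm wide, 62 mm high; origin under its foot. Not part of the job: leave it.
- sponge: a brown sponge block 66 x 48 x 36 mm; origin under its centre. Not part of the job: leave it.
- pounder: a turned wooden clay pounder, 64 mm wide, 80 mm high; origin under its foot. Not part of the job: leave it.
- brush: a long brush lying near the robot's left; origin under its middle. Not part of the job: leave it.
- spoon: a wooden spoon lying near the robot's right; origin under its middle. Not part of the job: leave it.
Mind the look-alikes: they are no part of the job. What is shaped like the part that bears model1_mid but purple is not meant.

How it is judged:
By the outcome, as a careful person would: the job done as asked, in the order asked, and still so for the second after the job is handed in, with the robot touching nothing.
Of model1, model2, model3, model4 only 2 to 4 are there at a start; the rules pass over those that are not, and their reading is None.
At some moment in a run one of model1, model2, model3, model4 may be knocked a few centimetres aside while the robot is not near it.
Once in a run the grip may slacken for a moment while it holds something.
It also fails if it takes over 210 s, if anything falls off the work surface, if the arm or the gripper's body presses on something with over 40 N, if the wrist force passes 120 N, or if a joint passes its speed limit or range.

## Working session

There is one attempt and no reset: what is moved stays moved. The work goes in short steps, each a Python script; the robot and the scene stay as the last script left them, time stands still between calls to the robot, and variables do not carry over. Pictures are saved under pics/ and viewed, about 12 in all and at most 16, crops included, and the job is handed in when it is done.

```bash
mkdir -p pics; ls; cat > h.py <<'E'
import numpy as np, cv2
from rig import *
def snap(name,fn=None):
    p=viewer.read_camera(name)
    if fn: cv2.imwrite('pics/'+fn,p['frame'][:,:,::-1])
    return p
def proj(p,X):
    c=p['R']@np.array(X,float)+p['t']; s=c[:2]/c[2]; s=s*(1+p['k1']*(s@s))
    return (p['intrinsics']@np.array([*s,1]))[:2]
def ray(p,uv):
    K=p['intrinsics']; d=np.array([(uv[0]-K[0,2])/K[0,0],(uv[1]-K[1,2])/K[1,1]]); s=d.copy()
    for _ in range(20): s=d/(1+p['k1']*(s@s))
    R=np.array(p['R']); return -R.T@p['t'], R.T@np.array([*s,1])
def onz(p,uv,z):
    o,d=ray(p,uv); return o+d*(z-o[2])/d[2]
E
python3 - <<'E'
from h import *
np.set_printoptions(precision=1,suppress=True)
a=snap('scene','s1.png'); b=snap('top','t1.png')
cv2.imwrite('pics/both1.png',cv2.resize(np.vstack([a['frame'],b['frame']])[:,:,::-1],(480,600)) )
print(current_t(),current_eef_rot(),robot.nose_length)
for p,n in((a,'scene'),(b,'top')):
  print(n,-p['R'].T@p['t'])
  for k in ['form','wall_near_tab','wall_left_tab','wall_right_tab','keeper','lever_pivot','lever_tip','loop_bar','loop_pivot','model1_mid','cup','sponge','pounder','brush','spoon']:
    r=mark_of(p,k)
    print(k,[(np.round(x['position']).astype(int).tolist(),round(x['score'],2)) for x in r])
E
```

```text
pics
0.1 [3.  1.6 1.8] 25.0
scene [758.  426.8 796.6]
form [([601, 48, -3], 0.7)]
wall_near_tab [([436, 65, 50], 0.95), ([543, -129, 40], 0.44)]
wall_left_tab [([582, 234, 44], 0.73)]
wall_right_tab [([544, -127, 39], 0.74), ([443, -292, 22], 0.63), ([684, 61, 110], 0.46), ([433, 67, 48], 0.36)]
keeper [([700, 215, 46], 0.8)]
lever_pivot [([691, 106, 117], 0.61), ([542, -127, 40], 0.6)]
lever_tip [([696, 126, 163], 0.55), ([291, -306, -3], 0.34)]
loop_bar [([683, 60, 111], 0.6)]
loop_pivot [([693, 114, 130], 0.57)]
model1_mid [([443, -173, 23], 0.63), ([443, -290, 20], 0.61), ([352, -386, 24], 0.54)]
cup [([480, -389, -4], 0.66)]
sponge [([439, 297, -4], 0.56)]
pounder [([485, 382, 1], 0.64)]
brush [([289, 301, 2], 0.69)]
spoon [([295, -305, -1], 0.59)]
top [ 393.2  -19.7 1100.6]
form []
wall_near_tab [([431, 67, 50], 0.74)]
wall_left_tab [([579, 231, 42], 0.57), ([486, 382, 7], 0.3)]
wall_right_tab [([540, -131, 39], 0.76)]
keeper [([698, 214, 41], 0.95)]
lever_pivot [([701, 213, 38], 0.64), ([694, 106, 118], 0.63), ([290, -300, -1], 0.41)]
lever_tip [([692, 130, 162], 0.51)]
loop_bar [([688, 59, 109], 0.64)]
loop_pivot [([689, 110, 127], 0.79)]
model1_mid [([440, -289, 17], 0.86), ([445, -177, 23], 0.75), ([352, -379, 21], 0.66), ([293, 303, 0], 0.28)]
cup [([482, -388, -2], 0.95)]
sponge [([436, 303, 1], 0.85), ([540, -128, 41], 0.27)]
pounder [([546, 295, 19], 0.72), ([492, 384, 3], 0.57)]
brush [([292, 303, 0], 0.98), ([692, 128, 160], 0.28)]
spoon [([292, -303, -1], 0.6)]
```

View pics/s1.png

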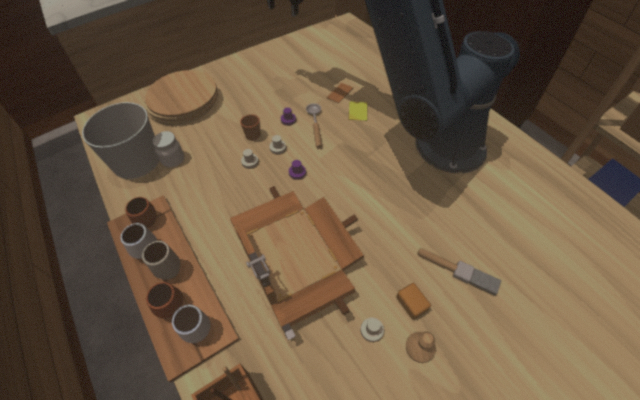

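View pics/t1.png

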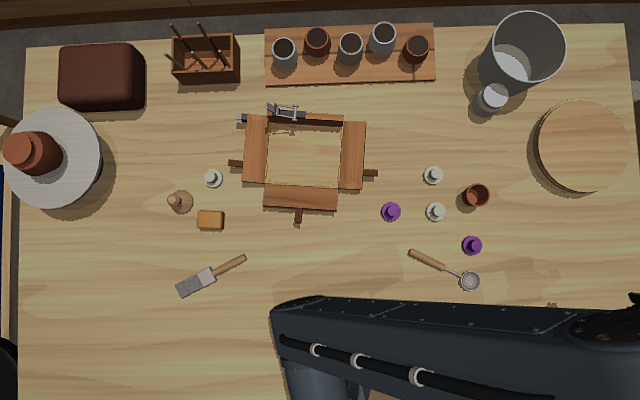

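The white models are at top (213,178), (433,175) and (435,212). The purple ones at (391,211) and (472,245) are look-alikes. Next I'll move the arm over the form and fit its pose from a close view.

```bash
cat >> h.py <<'E'
import warnings; warnings.filterwarnings('ignore')
from scipy.spatial.transform import Rotation as Ro
from scipy.optimize import least_squares
np.set_printoptions(precision=1,suppress=True)
def ori(a,tilt=0.,ax=None):
    """tool down, jaw axis at world angle a; optional tilt about world axis ax"""
    x=np.array([0,0,-1.]); z=np.array([np.cos(a),np.sin(a),0]); M=np.column_stack([x,np.cross(z,x),z])
    if tilt: M=Ro.from_rotvec(tilt*np.array(ax)).as_matrix()@M
    return Ro.from_matrix(M).as_euler('xyz').tolist()
def best(pos,a):
    """jaw angle a or a+pi, whichever IK is nearer"""
    q=np.array(current_q()); c=[]
    for k in(0,np.pi,-np.pi):
        s=planner.ik(list(pos),ori(a+k))
        if s is not None: c.append((np.abs(np.array(s)-q).max(),a+k))
    return min(c)[1]
E
python3 - <<'E'
from h import *
a=best([520,50,430],0.1); robot.move_ptp([520,50,430],ori(a)); print(a,current_q())
w=snap('wrist','w1.png'); b=snap('top'); s=snap('scene')
print('wristcam',-w['R'].T@w['t'], current_t())
P={}
for p,n in((w,'w'),(b,'t'),(s,'s')):
  for k in ['form','wall_near_tab','wall_left_tab','wall_right_tab','keeper','lever_pivot','lever_tip','loop_bar','loop_pivot','model1_mid']:
    r=mark_of(p,k); print(n,k,[(np.round(x['position']).astype(int).tolist(),round(x['score'],2)) for x in r if x['score']>.45])
print('top white', [onz(b,u,22)[:2] for u in((213,178),(433,175),(435,212))])
E
```

```text
0.1 [-0.1  0.2  1.4 -0.   1.5 -0.2]
wristcam [514.3 120.8 547.3] 4.2917
w form [([599, 50, -4], 0.76)]
w wall_near_tab [([430, 68, 54], 0.57)]
w wall_left_tab [([584, 226, 51], 0.81)]
w wall_right_tab [([544, -129, 36], 0.78)]
w keeper [([701, 212, 45], 0.81)]
w lever_pivot [([693, 106, 118], 0.67)]
w lever_tip [([689, 123, 161], 0.83)]
w loop_bar [([686, 65, 111], 0.76)]
w loop_pivot [([692, 110, 134], 0.75)]
w model1_mid [([443, -291, 26], 0.97), ([446, -178, 24], 0.74), ([696, 110, 131], 0.73)]
t form [([597, 48, 3], 0.76)]
t wall_near_tab [([432, 66, 52], 0.92), ([548, 294, 17], 0.46)]
t wall_left_tab [([576, 231, 46], 0.66)]
t wall_right_tab [([539, -132, 39], 0.74)]
t keeper []
t lever_pivot []
t lever_tip []
t loop_bar []
t loop_pivot []
t model1_mid [([442, -290, 18], 0.74), ([447, -171, 24], 0.69), ([351, -379, 21], 0.63)]
s form [([600, 47, -3], 0.63)]
s wall_near_tab [([437, 63, 48], 0.68), ([439, 297, 0], 0.54)]
s wall_left_tab [([579, 232, 46], 0.89)]
s wall_right_tab [([543, -127, 39], 0.84)]
s keeper [([442, -292, 21], 0.68), ([704, 214, 44], 0.67)]
s lever_pivot [([694, 109, 117], 0.75)]
s lever_tip [([695, 125, 159], 0.46)]
s loop_bar []
s loop_pivot [([690, 114, 132], 0.58), ([542, -125, 41], 0.53)]
s model1_mid [([442, -292, 22], 0.63), ([445, -177, 22], 0.58), ([353, -384, 25], 0.53)]
top white [array([544.9, 290. ]), array([ 535. , -286.2]), array([ 438.7, -286.7])]
```

View pics/w1.png

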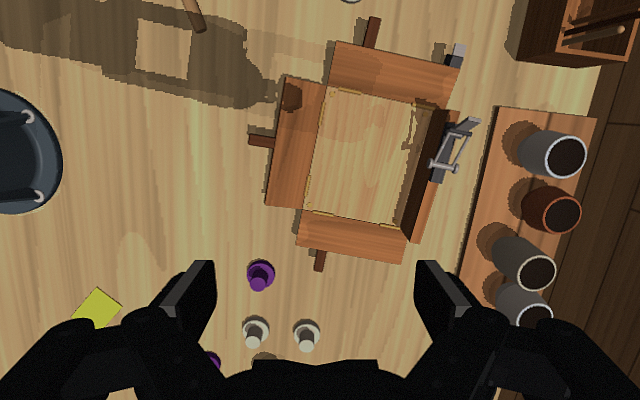

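```bash
cat > fit.py <<'E'
from h import *
M={'f':[(599,50),(597,48),(600,47),(601,48)],
'n':[(436,65,50),(431,67,50),(430,68,54),(432,66,52),(437,63,48)],
'l':[(582,234,44),(579,231,42),(584,226,51),(576,231,46),(579,232,46)],
'r':[(544,-127,39),(540,-131,39),(544,-129,36),(539,-132,39),(543,-127,39)],
'k':[(700,215,46),(698,214,41),(701,212,45),(704,214,44)],
'p':[(691,106,117),(694,106,118),(693,106,118),(694,109,117)],
'tip':[(696,126,163),(692,130,162),(689,123,161),(695,125,159)],
'b':[(683,60,111),(688,59,109),(686,65,111)],
'lp':[(693,114,130),(689,110,127),(692,110,134),(690,114,132)]}
M={k:np.mean(v,0) for k,v in M.items()}
def hw(t,r,h): return r*np.cos(t)+h*np.sin(t), 36-h*np.cos(t)+r*np.sin(t)
def pts(v):
    cx,cy,yaw,tn,tl,tr,L,by=v
    o,z=hw(tn,86,9);F={'n':(-80-o,0,z)}
    o,z=hw(tl,86,9);F['l']=(-35,95+o,z)
    o,z=hw(tr,86,9);F['r']=(-35,-95-o,z)
    o,z=hw(tl,78,12);F['k']=(88,95+o,z)
    F['p']=(88,67,118);F['tip']=(88,67-46*np.cos(L),118+46*np.sin(L))
    F['lp']=(88,67-14*np.cos(L-.25),118+14*np.sin(L-.25));F['b']=(88,by,110)
    R=np.array([[np.cos(yaw),-np.sin(yaw)],[np.sin(yaw),np.cos(yaw)]])
    W={k:np.array([*(R@p[:2]+[cx,cy]),p[2]]) for k,p in F.items()}; W['f']=np.array([cx,cy]); return W
r=least_squares(lambda v:np.concatenate([(pts(v)[k]-M[k]).ravel()/(1) for k in M]),[598,48,-.1,.2,.1,.1,2,27])
print(np.round(r.x,3)); W=pts(r.x)
for k in M: print(k,W[k]-M[k],W[k])
p=snap('wrist'); im=cv2.resize(p['frame'][:,:,::-1],None,fx=2,fy=2).copy()
cx,cy,yaw=r.x[:3]; c,s=np.cos(yaw),np.sin(yaw)
for X in[(-80,-95,36),(-80,95,36),(80,-95,36),(80,95,36),(96,-95,96),(96,95,96),(80,-95,96),(88,67,118)]:
    u=proj(p,[cx+c*X[0]-s*X[1],cy+s*X[0]+c*X[1],X[2]]); cv2.circle(im,tuple(int(i*2) for i in u),4,(0,0,255),1)
cv2.imwrite('pics/fit1.png',im[60:560,460:1080])
E
python3 fit.py
```

```text
[597.   49.   -0.1   0.3   0.2   0.1   2.   21.1]
f [-2.3  0.7] [597.  49.]
n [-0.6 -0.5  0.1] [432.6  65.3  50.9]
l [0.  1.5 1.5] [580.  232.3  47.3]
r [ 2.2  1.1 -0. ] [ 544.2 -128.1   38.4]
k [ 1.  -0.7 -1.5] [701.7 213.1  42.5]
p [-1.8  0.2  0.5] [691.2 107.  118. ]
tip [ 0.1  0.2 -1.5] [693.1 126.2 159.8]
b [ 1.  -0.1 -0.3] [686.6  61.2 110. ]
lp [ 0.4 -2.5  1. ] [691.4 109.5 131.8]
```

View pics/fit1.png

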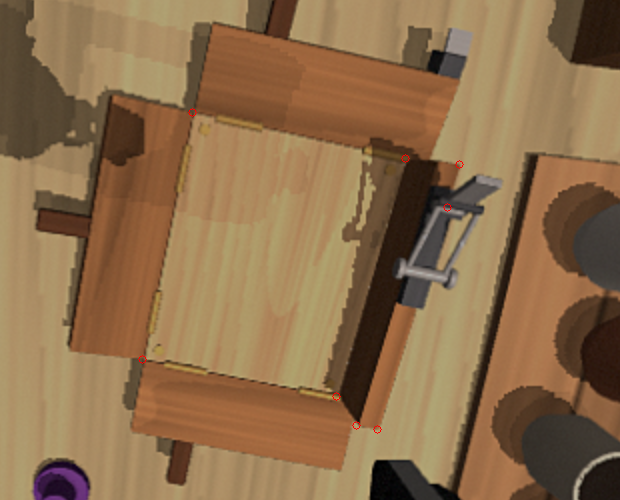

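The overlay fits the board corners to about 1 mm. Now I'll pick and place the models.

```bash
cat >> h.py <<'E'
YAW=None
def setform(v):
    global CX,CY,YAW; CX,CY,YAW=v
def F(x,y,z): c,s=np.cos(YAW),np.sin(YAW); return np.array([CX+c*x-s*y,CY+s*x+c*y,z])
E
python3 - <<'E'
import re
s=open('fit.py').read().split('p=snap(')[0]+"\nopen('form.txt','w').write(repr(r.x.tolist()))\n"
exec(s)
E
cat >> h.py <<'E'
import os
if os.path.exists('form.txt'): V=eval(open('form.txt').read()); setform(V[:3])
def look(exp,cams,rad=60):
    out=[]
    for c in cams:
        p=snap(c)
        for m in mark_of(p,'model1_mid'):
            X=np.array(m['position']); u=proj(p,X).round().astype(int)
            if not(3<=u[0]<637 and 3<=u[1]<397): continue
            px=p['frame'][u[1]-3:u[1]+4,u[0]-3:u[0]+4].reshape(-1,3).astype(float).mean(0)
            if np.hypot(*(X-exp)[:2])<rad and (px.max()-px.min())/px.max()<.35: out.append(X); print(c,X,px,round(m['score'],2)); break
    return out
def pick(exp,place):
    a=best([exp[0],exp[1],200],YAW); robot.grip(60,60)
    robot.move_ptp([exp[0],exp[1]-0,200],ori(a))
    o=look(np.array([*exp,22]),['wrist','scene','top'])
    if not o: print('not seen'); return False
    c=np.median(o,0)[:2]
    robot.move_linear([*c,100],vel=200); robot.move_linear([*c,45],vel=80)
    robot.grip(15,60); w0=current_width(); robot.move_linear([*c,190],vel=200); print('width',w0,current_width(),current_t())
    if current_width()<22: return False
    t=F(*place,0); a2=best([t[0],t[1],190],YAW)
    robot.move_ptp([t[0],t[1],190],ori(a2)); print('carried',current_width())
    robot.move_linear([t[0],t[1],95],vel=150); h=robot.move_linear([t[0],t[1],81.5],vel=40,threshold=6); print('touch',h,current_ee_pos())
    robot.grip(55); robot.move_linear([t[0],t[1],190],vel=200); print('t',current_t()); return True
E
python3 - <<'E'
from h import *
print(V)
print(pick([546,292],(-15,55)))
p=snap('wrist'); print([ (m['position'],m['score']) for m in mark_of(p,'model1_mid')], F(-15,55,58))
E
```

```text
[597.   49.   -0.1   0.3   0.2   0.1   2.   21.1]
f [-2.3  0.7] [597.  49.]
n [-0.6 -0.5  0.1] [432.6  65.3  50.9]
l [0.  1.5 1.5] [580.  232.3  47.3]
r [ 2.2  1.1 -0. ] [ 544.2 -128.1   38.4]
k [ 1.  -0.7 -1.5] [701.7 213.1  42.5]
p [-1.8  0.2  0.5] [691.2 107.  118. ]
tip [ 0.1  0.2 -1.5] [693.1 126.2 159.8]
b [ 1.  -0.1 -0.3] [686.6  61.2 110. ]
lp [ 0.4 -2.5  1. ] [691.4 109.5 131.8]
[596.976081457109, 48.994510701167854, -0.09915369487313817, 0.2773892137681711, 0.23541610731309612, 0.13161166276515907, 2.0040057623525627, 21.057814544209645]
not seen
False
[] [587.5 105.2  58. ]
```

```bash
python3 - <<'E'
from h import *
ims=[]
for c in('wrist','top','scene'):
    p=snap(c); u=proj(p,[546,292,22]); print(c,u,[(np.round(m['position']),round(m['score'],2)) for m in mark_of(p,'model1_mid')])
    im=p['frame'].copy(); cv2.circle(im,tuple(int(i) for i in u),12,(255,0,0),1); ims.append(im)
cv2.imwrite('pics/v4.png',cv2.resize(np.vstack(ims)[:,:,::-1],(480,900))[0:600])
E
```

```text
wrist [313.5 188.8] []
top [212.3 177.6] [(array([ 353., -380.,   24.]), 0.83), (array([ 439., -290.,   23.]), 0.79)]
scene [371.3 326. ] [(array([ 446., -173.,   24.]), 0.8), (array([ 444., -293.,   20.]), 0.49), (array([ 352., -383.,   22.]), 0.46), (array([693., 108., 118.]), 0.36)]
```

View pics/v4.png

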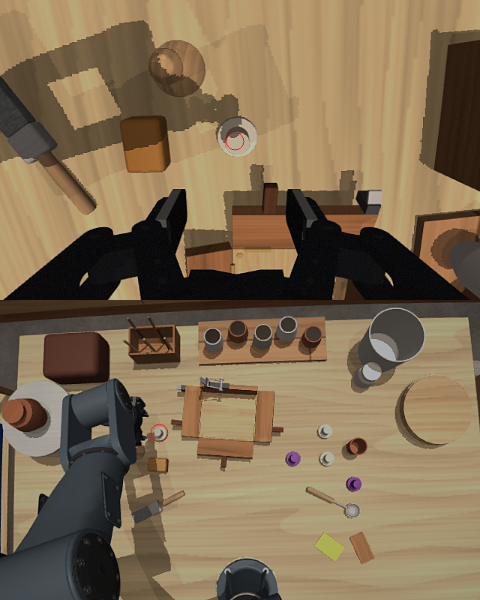

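The three white models are confirmed and there's no fourth. The networks miss the left one, although it shows clearly at wrist (316,182), so I'll use colour blobs as the fallback.

```bash
cat >> h.py <<'E'
def blob(exp,cams,rad=60):
    out=[]
    for c in cams:
        p=snap(c); f=p['frame'].astype(float); mx=f.max(2); sat=(mx-f.min(2))/np.maximum(mx,1)
        m=((sat<.22)&(mx>95)).astype(np.uint8); m=cv2.morphologyEx(m,cv2.MORPH_OPEN,np.ones((2,2)))
        u=proj(p,[*exp[:2],14]); n,l,st,ce=cv2.connectedComponentsWithStats(m)
        s=abs(proj(p,[exp[0],exp[1]+25,0])-proj(p,[exp[0],exp[1]-25,0])).max()
        cand=[i for i in range(1,n) if .3*s*s*.78<st[i,4]<2*s*s and .6*s<st[i,2]<1.5*s and .6*s<st[i,3]<1.7*s]
        if not cand: print(c,'no blob'); continue
        i=min(cand,key=lambda i:np.hypot(*(ce[i]-u))); X=onz(p,st[i,:2]+st[i,2:4]/2.,12 if c!='wrist' else 12)
        if np.hypot(*(X-exp)[:2])<rad: out.append(X); print('blob',c,X,st[i],s)
    return out
look0=look
def look(exp,cams,rad=60):
    return look0(exp,cams,rad)+blob(exp,['wrist','top'],rad)
E
python3 - <<'E'
from h import *
print(pick([546,292],(-15,55)))
print(blob(F(-15,55,58)*[1,1,0]+[0,0,14],[]))
p=snap('wrist','w5.png'); u=proj(p,F(-15,55,58)); print(u,[ (m['position'],m['score']) for m in mark_of(p,'model1_mid')], F(-15,55,58))
E
```

```text
blob wrist [549.8 293.7  12. ] [ 292  159   52   51 1601] 50.3291816169822
blob top [543.5 287.5  12. ] [206 170  18  18 229] 18.30486335909106
width 26.186476650521396 26.0145245286325 11.8083
carried 26.715100511785867
touch True [587.8 105.2  81.9]
t 14.8417
True
[]
[315.2 203.5] [] [587.5 105.2  58. ]
```

View pics/w5.png

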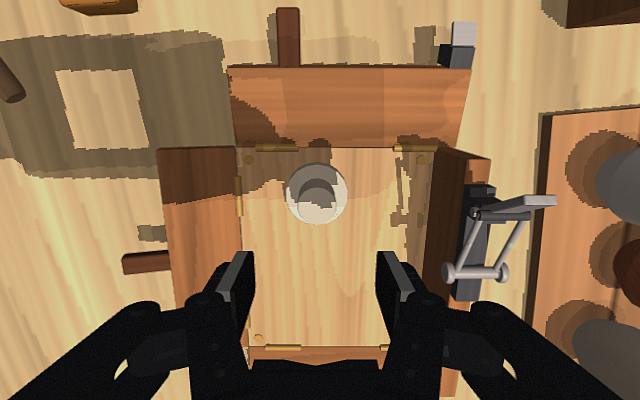

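The first model stands upright on the floor at wrist (317,192). On to the other two.

```bash
python3 - <<'E'
from h import *
print(pick([440,-289],(-15,-55)))
print(pick([537,-286],(-15,0)))
t=F(-60,0,330); robot.move_ptp(t.tolist(),ori(best(t,YAW)))
p=snap('wrist','w6.png'); snap('top','t6.png'); print(current_t(),current_width())
for x in(55,0,-55): print(proj(p,F(-15,x,44)))
E
```

```text
wrist [ 444.9 -291.    27.2] [175.4 162.3 140.9] 0.81
scene [ 439.5 -293.1   21.3] [97.9 86.9 74.8] 0.52
top [ 439.  -290.6   20.7] [161.4 153.2 137.6] 0.56
blob wrist [ 443.2 -292.3   12. ] [ 291  165   53   51 1653] 50.286282583770856
blob top [ 437.6 -295.6   12. ] [428 203  19  19 269] 19.00234057043349
width 25.747143146106787 26.229191038851052 19.875
carried 25.75076644135042
touch True [576.9  -4.2  81.8]
t 23.3417
True
blob wrist [ 539.2 -290.1   12. ] [ 290  167   53   50 1683] 50.22835556462755
blob top [ 537.7 -283.5   12. ] [425 167  12  15  84] 18.87203036671673
width 25.973483944865986 26.178267497713957 27.825
carried 26.11879702548634
touch True [582.4  50.5  81.8]
t 31.3583
True
32.1 55.137757741072505
[354.1 121.6]
[352.7 168.4]
[351.3 211.8]
```

View pics/w6.png

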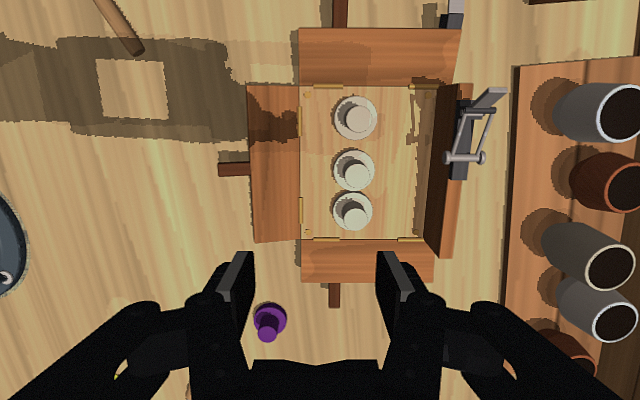

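All three stand clear on the floor at (354,118), (352,171) and (351,212). Now I'll fold the walls.

```bash
cat >> h.py <<'E'
def tab(w,t):
    o=86*np.cos(t)+9*np.sin(t); z=36-9*np.cos(t)+86*np.sin(t)
    return F(*{'n':(-80-o,0),'l':(-35,95+o),'r':(-35,-95-o)}[w],z+6)
def fold(w,t0,t1=1.60):
    P=tab(w,t0); ja=YAW+(np.pi/2 if w=='n' else 0)
    up=[P[0],P[1],P[2]+90]; a=best(up,ja); robot.grip(45,40)
    robot.move_ptp(up,ori(a)); robot.move_linear(P.tolist(),vel=120)
    robot.grip(5,40); print(w,'width',current_width())
    for t in np.linspace(t0,t1,12)[1:]: robot.move_linear(tab(w,t).tolist(),vel=90)
    print('end',current_width(),current_ft_force(),current_t())
    robot.grip(40); P=tab(w,1.571); robot.move_linear([P[0],P[1],P[2]+70],vel=150)
E
python3 - <<'E'
from h import *
fold('r',V[5]); fold('n',V[3])
t=F(-60,0,330); robot.move_ptp(t.tolist(),ori(best(t,YAW))); snap('wrist','w7.png'); print(current_t())
E
```

```text
r width 15.427382899684556
end 15.25094394222374 [-3.9 -3.   2.4] 37.7
n width 15.111524236841124
end 15.34832486244378 [-4.8  0.4  1. ] 44.35
46.775
```

View pics/w7.png

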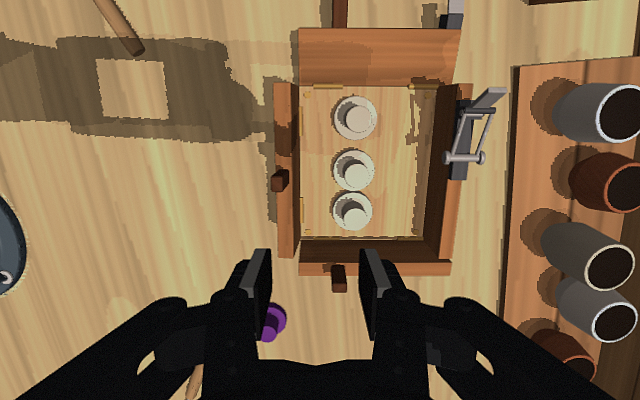

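The right and near walls are up. Left wall next, then I'll measure the latch from close by.

```bash
python3 - <<'E'
from h import *
fold('l',V[4])
t=F(40,20,300); robot.move_ptp(t.tolist(),ori(best(t,YAW))); p=snap('wrist','w8.png'); print(current_t())
c,s=np.cos(YAW),np.sin(YAW)
for n in('wrist','scene','top'):
  q=p if n=='wrist' else snap(n)
  for k in('keeper','lever_pivot','lever_tip','loop_pivot','loop_bar'):
    for m in mark_of(q,k)[:1]:
      d=np.array(m['position'])-[CX,CY,0]; print(n,k,np.array([c*d[0]+s*d[1],-s*d[0]+c*d[1],d[2]]),round(m['score'],2))
im=cv2.resize(p['frame'][:,:,::-1],None,fx=2,fy=2).copy()
for X in[(88,67,118),(88,107,114),(88,27,110),(68,27,110),(108,27,110)]:
  cv2.circle(im,tuple(int(i*2) for i in proj(p,F(*X))),4,(0,0,255),1)
cv2.imwrite('pics/w8b.png',im[0:560,440:1200])
E
```

```text
l width 14.996888274794923
end 15.41605054164283 [1.  3.1 3.7] 52.2167
53.9
wrist keeper [ 87.5 111.9 115.1] 0.83
wrist lever_pivot [ 89.8  70.  117.4] 0.93
wrist lever_tip [ 84.1  83.9 157.9] 0.85
wrist loop_pivot [ 90.8  69.  134.8] 0.75
wrist loop_bar [ 88.1  23.6 110.5] 0.57
scene keeper [ 87.5 113.1 115.8] 0.63
scene lever_pivot [ 90.5  67.9 119.1] 0.59
scene lever_tip [ 86.   90.5 163.5] 0.56
scene loop_pivot [ 86.9  71.6 130.5] 0.66
scene loop_bar [-329.4  221.     1.2] 0.68
top keeper [ 86.  114.4 109.9] 0.63
top lever_pivot [ 91.3  65.8 118.6] 0.89
```

View pics/w8b.png

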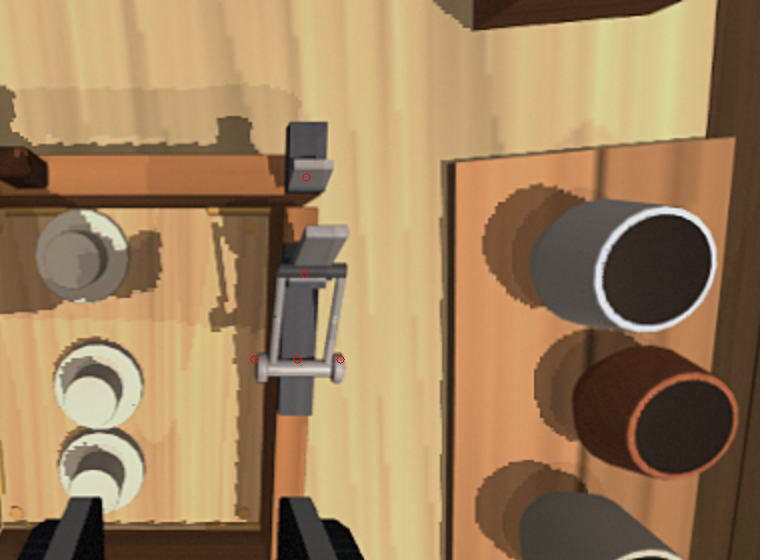

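All walls are up. The keeper is on the left wall's far end, and the bar is at crop (301,370), i.e. form y≈23, x≈89. Next I'll grip the bar and swing it along its circle.

```bash
cat > swing.py <<'E'
from h import *
L=2.0; O=11.
lp=np.array([67-14*np.cos(L-.25),118+14*np.sin(L-.25)]); X=88.7
def bp(phi): return F(X,lp[0]+51*np.cos(phi),lp[1]+51*np.sin(phi)+O)
ph0=np.pi+np.arcsin((lp[1]-110)/51); ph1=-np.arcsin((lp[1]-114.5)/51)
P=bp(ph0); a=best([P[0],P[1],230],YAW); robot.grip(60,50)
robot.move_ptp([P[0],P[1],230],ori(a)); robot.move_linear(P.tolist(),vel=120)
robot.grip(20,50); print('width',current_width(),current_ee_pos()-P)
f0=np.array(current_ft_force())
for ph in np.linspace(ph0,np.radians(20),14)[1:]:
    robot.move_linear(bp(ph).tolist(),vel=80); f=np.array(current_ft_force())-f0
    print(round(np.degrees(ph)),current_width(),f)
    if current_width()<35 or np.linalg.norm(f)>25: print('STOP');break
print(current_t()); snap('wrist','w9.png'); snap('scene','s9.png')
E
python3 swing.py
```

```text
width 38.543215509577365 [-0.3 -0.   1.4]
191 38.46109254356952 [ 1.8  1.1 -6.5]
177 38.525294584447934 [ 1.4 -0.6 -6.2]
163 38.79812148422014 [ 0.9 -2.7 -5.8]
148 38.33869765601127 [ 0.1 -2.5 -4.6]
134 38.32574283140107 [-0.9 -3.6 -3.2]
120 38.62145172551224 [-1.4 -1.  -1.2]
106 38.19080048642935 [-2.2 -0.8 -1.8]
91 38.80736009733074 [-2.1  0.5  0. ]
77 38.33747230738567 [-1.3  1.7  1. ]
63 38.395406239017724 [-1.5  2.4 -0.6]
49 38.93720285326953 [-0.3  2.3 -2. ]
34 38.725858449467815 [-0.9  3.9 -3.2]
20 38.37411392969206 [-0.2  4.6 -4.7]
60.9
```

```bash
python3 - <<'E'
src=open('swing.py').read().split('P=bp(ph0)')[0]; exec(src)
f0=np.array(current_ft_force())
for ph in np.linspace(np.radians(20),ph1,7)[1:]:
    h=robot.move_linear(bp(ph).tolist(),vel=50,threshold=12); print(round(np.degrees(ph)),h,current_width(),np.array(current_ft_force())-f0)
    if h: break
e=np.array(current_ee_pos())-[CX,CY,0]; c,s=np.cos(YAW),np.sin(YAW)
print('bar form',c*e[0]+s*e[1],-s*e[0]+c*e[1],e[2]-11,current_t())
p=snap('scene'); u=proj(p,F(88,95,120)).astype(int); print(u)
im=p['frame'][:,:,::-1][max(0,u[1]-55):u[1]+55,max(u[0]-75,0):u[0]+75]
cv2.imwrite('pics/s10.png',cv2.resize(im,None,fx=5,fy=5,interpolation=cv2.INTER_CUBIC))
E
```

```text
13 False 38.41549313781499 [ 1.   0.1 -1.1]
7 False 38.8396256519389 [ 0.1  0.6 -1.6]
0 False 38.76299604310305 [ 1.3  0.9 -1.9]
-7 False 38.71276296055878 [ 1.2  0.2 -2.7]
-13 False 38.686895027544075 [ 0.5  1.5 -3.1]
-20 False 38.687012419710705 [ 0.6 -0.1 -3.7]
bar form 88.38689404740308 117.93477099248616 114.31131273765824 62.6
[267 287]
```

View pics/s10.png

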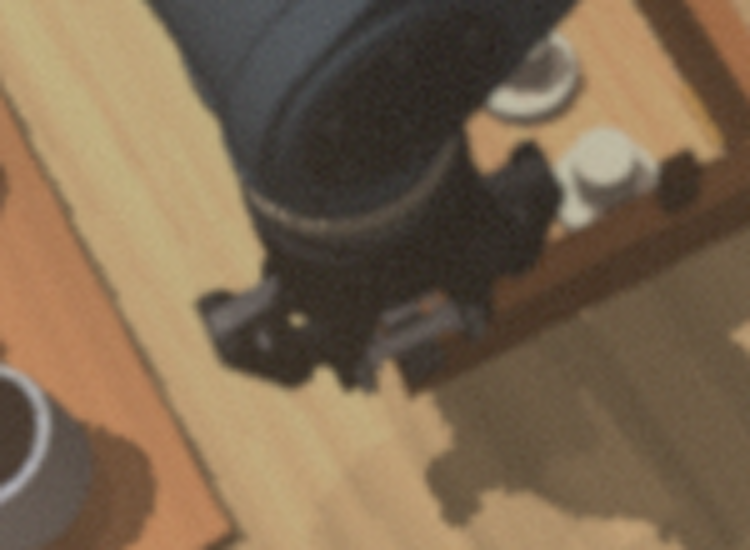

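The gripper hides the latch in that view. The bar reads form (88,118,114), as intended, so I'll release it, rise and look.

```bash
python3 - <<'E'
from h import *
robot.grip(60); e=current_ee_pos(); robot.move_linear([e[0],e[1],290],vel=200)
t=F(75,45,290); robot.move_linear(t.tolist(),vel=200)
p=snap('wrist'); u=proj(p,F(88,90,120)).astype(int); print(u,current_t())
im=cv2.resize(p['frame'][:,:,::-1],None,fx=3,fy=3,interpolation=cv2.INTER_CUBIC)
for X in[(88,67,118),(88,107,114),(88,118,114)]: cv2.circle(im,tuple(int(i*3) for i in proj(p,F(*X))),4,(0,0,255),1)
cv2.imwrite('pics/w11.png',im[max(0,3*u[1]-250):3*u[1]+250,max(0,3*u[0]-300):3*u[0]+300])
c,s=np.cos(YAW),np.sin(YAW)
for k in('lever_tip','loop_pivot','loop_bar','keeper'):
    for m in mark_of(p,k)[:1]:
      d=np.array(m['position'])-[CX,CY,0]; print(k,np.array([c*d[0]+s*d[1],-s*d[0]+c*d[1],d[2]]),round(m['score'],2))
E
```

```text
[329 139] 64.5333
lever_tip [ 84.1  86.9 158.2] 0.61
loop_pivot [ 91.7  69.1 132.5] 0.71
loop_bar [ 90.1  71.1 131.7] 0.74
keeper [ 88.3 114.3 111.8] 0.74
```

View pics/w11.png

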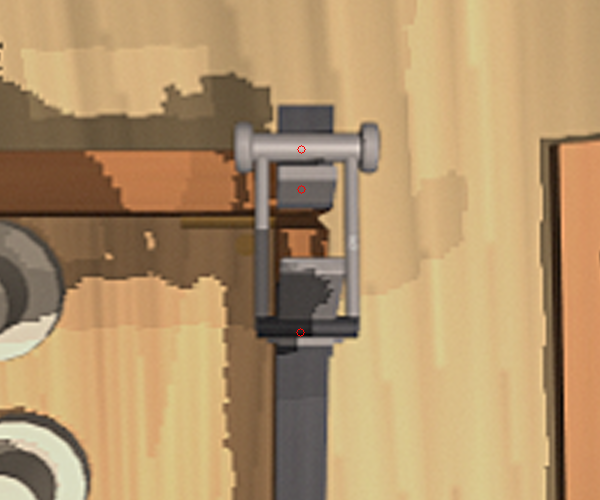

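The bar (crop 307,147) rests on the keeper, outside its plate. Now I'll press the lever with closed fingers.

```bash
python3 - <<'E'
from h import *
X=89.; H=11.; N=robot.nose_length
def tcp(L,rho=42,pen=0):
    d=np.array([-np.cos(L),np.sin(L)]); n=np.array([np.sin(L),np.cos(L)])
    if L>1.45: c=np.array([67+46*d[0]+2.5*n[0],146.+ (2.0-L)*12])
    else: c=np.array([67,118])+rho*d+(2.5-pen)*n
    return F(X,c[0]+H,c[1]+N).tolist()
robot.grip(0,40); s=tcp(2.0); q=F(X,67+19+2.5+H+10,s[2])
robot.move_ptp([q[0],q[1],260],ori(best([q[0],q[1],260],YAW))); robot.move_linear(q.tolist(),vel=150)
f0=np.array(current_ft_force())
for L in [2.0,1.8,1.6,1.4,1.2,1.05,.9,.75,.6,.5,.4,.3,.2,.1,0]:
    robot.move_linear(tcp(L,pen=0 if L>.15 else 1.5),vel=60); f=np.array(current_ft_force())-f0
    print(L,f,current_t())
    if np.linalg.norm(f)>45: print('STOP');break
e=np.array(current_ee_pos()); robot.move_linear([e[0],e[1],260],vel=150)
t=F(75,10,300); robot.move_linear(t.tolist(),vel=200); p=snap('wrist','w12.png'); print(proj(p,F(88,21,120)))
E
```

```text
2.0 [-0.9  0.6 -0.8] 66.7833
1.8 [-1.2 -0.6  0.2] 67.0833
1.6 [-0.8  0.1 -0.9] 67.3917
1.4 [-0.2  0.2 -0.8] 67.75
1.2 [-0.5  0.  -0.3] 68.0417
1.05 [-0.1 -0.3 -0.1] 68.3
0.9 [-1.1 -0.3  0.3] 68.5583
0.75 [-1.  -0.4 -0.7] 68.8167
0.6 [ 0.1 -1.1  1.1] 69.075
0.5 [-0.4  0.2 -0.9] 69.325
0.4 [ 0.1  0.5 -0.8] 69.575
0.3 [-1.  -0.3  0.2] 69.825
0.2 [-0.1  0.7 -0.5] 70.075
0.1 [-1.4 -0.2  0.6] 70.325
0 [-2.2 -0.2  6.2] 70.575
[328.2 176.8]
```

View pics/w12.png

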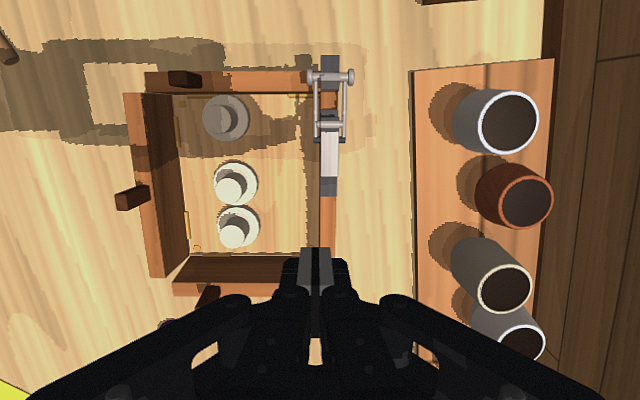

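The lever looks home: its tip at (328,178) matches the predicted (328,177). But the forces were lower than expected, so I'll zoom in on the hook.

```bash
python3 - <<'E'
from h import *
t=F(75,30,280); robot.move_linear(t.tolist(),vel=200)
p=snap('wrist'); im=cv2.resize(p['frame'][:,:,::-1],None,fx=4,fy=4,interpolation=cv2.INTER_CUBIC); u=proj(p,F(88,80,118)).astype(int)
for X in[(88,107,114),(88,67,118),(88,53.4,114.5),(88,21,118)]: cv2.circle(im,tuple(int(i*4) for i in proj(p,F(*X))),4,(0,0,255),1)
cv2.imwrite('pics/w13.png',im[max(0,4*u[1]-300):4*u[1]+300,4*u[0]-250:4*u[0]+250])
c,s=np.cos(YAW),np.sin(YAW)
for n in('wrist','scene'):
  q=p if n=='wrist' else snap('scene')
  for k in('lever_tip','loop_pivot','loop_bar','keeper'):
    for m in mark_of(q,k)[:2]:
      d=np.array(m['position'])-[CX,CY,0]; print(n,k,np.array([c*d[0]+s*d[1],-s*d[0]+c*d[1],d[2]]),round(m['score'],2))
E
```

```text
wrist lever_tip [ 86.8  17.  117.3] 0.71
wrist loop_pivot [ 88.4  55.2 114.9] 0.85
wrist loop_pivot [ 85.8 107.3 115.5] 0.68
wrist loop_bar [ 84.8 105.9 113.3] 0.63
wrist keeper [ 88.2 104.9 114.5] 0.59
scene lever_tip [ 88.3  20.8 121.7] 0.75
scene loop_pivot [-21.7  70.8  55.9] 0.62
scene loop_pivot [ 90.5  57.2 115.5] 0.61
scene loop_bar [ 85.8 104.7 112. ] 0.63
scene keeper [ 87.9 108.3 115.8] 0.64
```

View pics/w13.png

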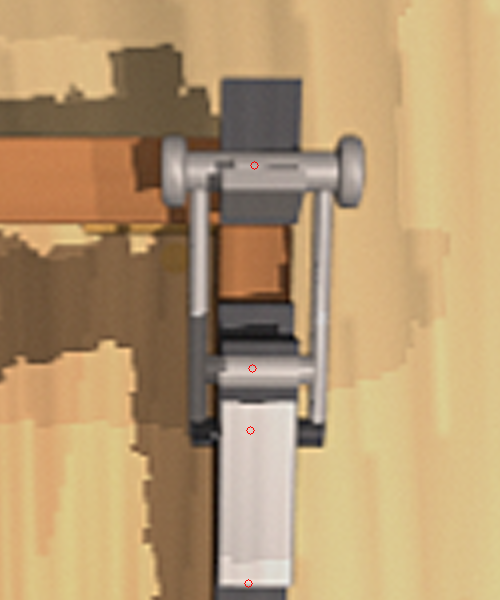

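The bar is seated at the keeper point (255,166), with the plate's lip over it, and the lever is level over its predicted tip. I'll do one confirming press, then a final overall look with the arm clear.

```bash
python3 - <<'E'
from h import *
t=F(89,35,170); robot.move_linear(t.tolist(),vel=150)
h=robot.move_linear(F(89,35,141).tolist(),vel=30,threshold=12); print(h,current_ee_pos(),'home => tcp z 145.5',current_ft_force())
robot.move_linear(F(89,35,300).tolist(),vel=150)
t=[420,-150,420]; robot.move_ptp(t,ori(best(t,YAW))); print(current_t())
a=snap('scene'); b=snap('top')
cv2.imwrite('pics/f14.png',np.vstack([cv2.resize(a['frame'][100:360,180:480],(600,300*26*2//30//2*1+40)) , cv2.resize(b['frame'][80:280,150:500],(600,280))])[:600,:,::-1])
E
```

```text
True [688.8  75.  145.6] home => tcp z 145.5 [-1.1  0.4  4. ]
76.975
```

View pics/f14.png

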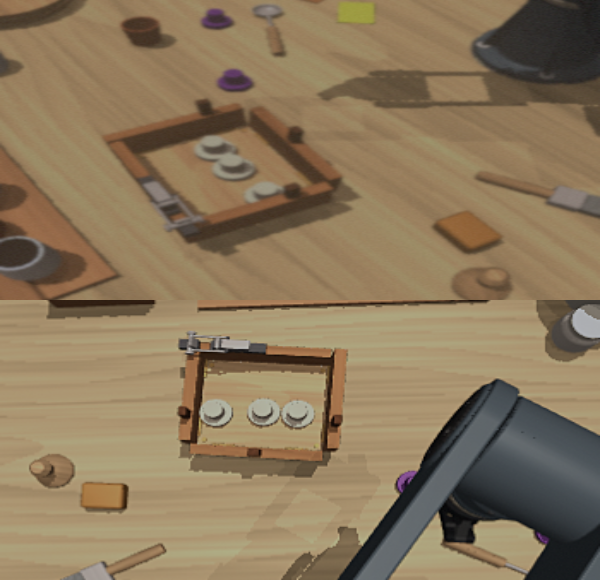

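All three models are standing inside, the walls are up, the latch is shut and the other things are where they were. I'm handing the job in.

```bash
python3 -c "
from h import *
robot.close_job()"
```

```text
the job is handed in; nothing more can be done
```

The casting form is ready and I handed the job in at about 77 s. All three white knob models stand upright on the board, and the near, left and right walls are folded up. The loop is hooked on the keeper and the lever is pressed home.

- **Final checks:** pictures show the bar seated at the keeper point. A last press met the lever at a tool height of 145.6 mm, where fully home predicts 145.5. The cup, sponge, pounder, brush, spoon and both purple look-alikes were not touched.
- **Model detection:** the networks missed two of the three white models when I went to pick them, so I located those by their white colour. Two models also ended up a little closer together than I placed them; I did not look into why, but both stand upright and clear of each other.
- **Lever force:** the force sensor read almost nothing while the lever came down, where about 4 N was expected. The pictures and the last press both show the latch closed, so I did not look into it further.

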